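Index the spindle blank by one turn of the hand wheel

TASK

Bring the next face of the square wood blank up: with the fingertips against one side of the upright handle, push the flat hand wheel of the indexing head round clockwise (seen from above) through exactly one full turn, so that the handle stops in line with the brass pointer where it started. Only push the handle, do not pinch it; do not turn the wheel backward or run well past the pointer, and leave the spindle part, the tin and the jar where they stand.

Things in the scene. Friction and masses are not known exactly. Their poses are not given: they have to be found in the camera images.
- indexing_head: Grey gearbox (88 x 88 mm, on a 120 x 110 mm base plate) bolted to the bench; a hand wheel lies flat on top of it. Origin on the bench surface, on the vertical wheel axis. Its -x side carries the brass pointer, its +y side the square wood blank on a horizontal shaft (reaches 162 mm from the origin, below 70 mm height). It does not move.
- wheel_centre (a point): Point on the vertical wheel axis, 130 mm above the bench, level with the middle of the handle.
- wheel_handle: Black upright round handle on the rim of the wheel, free to spin on its own pin, 20 mm in diameter, the grip from 103 to 153 mm above the bench; it stands 62 mm from the wheel axis and goes round with the wheel. Origin at its foot, on its axis, 97 mm above the bench; z up.
- handle_middle (a point): Middle of the handle: on the handle's axis, 130 mm above the bench, 62 mm from the wheel axis.
- index_mark (a point): Tip of the fixed brass pointer in front of the rim, 75 mm from the wheel axis, 95 mm above the bench, its top below the top of the rim. At the start the handle stands in line with it.
- index_wheel (a joint): Turn of the hand wheel in rad: 0 at the start, growing clockwise seen from above; one full turn is 6.283. Steel wheel with three spokes, rim of 62 mm radius and 12 mm thick, its top 101 mm above the bench. It turns stiffly: about 2 N at the handle, and stays where it is left. The blank turns by a quarter of it.
- spindle_part: White turned spindle part, 57 mm wide, 75 mm tall, loose, standing on the bench by the gearbox. Origin under its centre. Leave alone.
- wax_tin: Flat round tin, 70 mm wide, 54 mm tall, loose. Origin under its centre. Leave alone.
- small_jar: Jar with a ribbed screw cap, 54 mm wide, 70 mm tall, loose. Origin under its centre. Leave alone.

How it is judged:
By the outcome, as a careful person would: the job done as asked, in the order asked, and still so for the second after the job is handed in, with the robot touching nothing.
It also fails if it takes over 58 s, if anything falls off the work surface, if the arm or the gripper's body presses on something with over 40 N, if the wrist force passes 120 N, or if a joint passes its speed limit or range.

ROBOT

A 7-joint arm with a two-finger parallel gripper is mounted at the origin on a cart in front of the work surface, level with it; the furniture and walls round the work are solid. World frame = base frame: x ahead of the robot, y to its left, z up, the work surface at z = 0. Lengths are in m, angles in degrees, forces in N, time in s.
With the tool pointing down it reaches from about 0.425 to 0.875 m from the base axis. Payload 4.7 kg.
Tool frame: the origin (TCP) lies midway between the tips of the shut fingers; the grasp point (between the pads) lies 19 mm behind it (env.grip_depth is the distance from the TCP to the grasp point, in m); z points along the fingers, y is the line along which they close (so a half turn about z gives the same grasp; the last joint's range is limited). The gripper opens to 87 mm and grips with 3 to 60 N. Pads are 19 mm wide; open, the fingers measure 117 mm over their backs; the gripper's body (75 mm by 190 mm) begins 51 mm behind the grasp point.
Start: joints at [78.1, 18.392, -4.016, 83.108, 1.295, 78.541, -3.26], TCP at [0.143, -0.634, 0.223] pointing down, gripper open.
Joint ranges: [-163.93, 163.93], [-17.29, 119.83], [-79.2, 71.16], [3.27, 140.29], [-89.18, 269.18], [5.43, 117.66], [-154.24, 154.24]. Speed limits (degrees/s): [147.25, 147.25, 180, 180, 180, 180, 180].

INTERFACE

Orientations are given as [roll, pitch, yaw] about the fixed x, y, z axes, in that order (R = Rz(yaw) Ry(pitch) Rx(roll)).
In Python, from cell import get_obs, optics, env, nets gives the robot as it stands.
- The arm moves only by the shell command python3 -m creep 'ROWS' [FORCE]. ROWS is JSON, a list of rows, each an object of numbers: "wx", "wy", "wz": the turn, a rotation vector about the tool's x, y, z in degrees; "tx", "ty", "tz": the shift along the tool's x, y, z in mm; "gripper": the opening, from -1 (shut) to 1 (fully open). A call has 1 to 5 rows; each row is the pose to reach, as a shift and turn from the pose commanded when the call began, along the tool's axes at that moment; what a row does not reach only later rows make up. A row lasts 1/12 s, in which the tool goes at most 41.7 mm and 7.16 degrees, less where a joint would pass 70% of its speed; a pose out of reach is approached as far as the arm can. A call with a gripper value outside its range is refused whole. The fingers move at their own pace and stop on an object; FORCE is the grip in N (left out, the last holds). Time passes only in rows, so rows that repeat a pose let the fingers close. It gives the time, the measured TCP pose, the force, the opening and the grip force at its end, in the units of the state.
- get_obs(): the state, without advancing time (a new reading comes with each control period).
- optics.read_camera(name): name is "scene" or "top" or "wrist"; returns (picture, depth): 400x640x3 uint8, red, green, blue; 400x640 float32, m along the optical axis (not along the pixel's ray), 0 where there is no reading.
- optics.camera_info(name): a dict with "fovy" (degrees; the focal length in pixels is half the picture's height over the tangent of half this angle, whatever the lens; pixels are square), "cx", "cy" (the principal point, pixels), "R" (3x3) and "t" (3): a world point X has camera coordinates R X + t; the wrist camera has in their place "tool_from_camera" (4x4, takes a point from camera to tool coordinates, whose origin is the TCP and whose axes are the flange's). Camera axes: x right, y down, z forward; pixel columns grow to the right and rows downward; lengths in m; the calibration is good to about 2 mm. A picture is of the moment at which its call begins: read the wrist's pose just before it. camera_info takes no time and is no camera call.
- env.sign_off(): hands the job in; it is judged then, once.
Trained networks look in the newest picture that a camera, given by its name, has taken for a name from the list of things; names that differ only in an ending like _2 or _b are one class to them, and where a whole thing is asked for, a point or a joint stands for the part that bears it (a point fixed in the world has none). Each returns a list of dicts, best first, with "confidence" (0 to 1); they miss things now and then, are a little off and sometimes report something else, mostly with a low value. They report only what shows in the picture. A call takes as long as a camera call.
- nets.look_for(query, camera): "point" ([x, y, z] in m, in world coordinates, good to about 4 mm: the middle of the surface that is visible of it).
- nets.place_of(query, camera): "point" ([x, y, z] in m, in world coordinates, good to about 4 mm: a listed point, or the origin of a listed thing).
The state is a dict: "time_s": time; "qpos": joint angles; "joint_velocities": joint speeds; "effort": joint torques, N m; "tool_pos": TCP position; "tool_rot": TCP orientation; "force": force on the tool from outside, world axes, zero at the start; "wrist_torque": the same for the moment, N m; "grip_width": finger opening in m; "grasp_force": force on a finger pad.
Only numpy, scipy, OpenCV 4.12 (cv2) and the standard library are available. Lean on these libraries where they do the work, as an engineer would, in place of code of your own. Each camera call takes 0.05 s, during which the arm holds its last target. There are 200 camera calls.

## Working session

There is one attempt and no reset: what is moved stays moved. The work goes in short steps, Python scripts to look and compute and a shell command to move; the robot and the scene stay as the last step left them, time stands still between calls to the robot, and variables do not carry over. Pictures are saved under pics/ and viewed, at most 10 in all, crops included, and the job is handed in when it is done.

```bash
ls; mkdir -p pics; python3 - <<'E'
from cell import get_obs, optics, env, nets
import cv2
o=get_obs();print(o['time_s'],o['tool_pos'],o['tool_rot'],o['grip_width'],o['force'])
for c in ['scene','top']:
    p,d=optics.read_camera(c);cv2.imwrite(f'pics/{c}0.png',p[:,:,::-1])
    for q in ['wheel_centre','handle_middle','index_mark','indexing_head','spindle_part','wax_tin','small_jar']:
        r=nets.place_of(q,c);print(c,q,[(x['point'],x['confidence']) for x in r[:2]])
E
```

```text
pics
0.0 [ 0.14280875 -0.63354857  0.22146899] [-1.79890986e+02  5.35177201e-03  1.27081271e+01] 0.08717640975571357 [ 1.14792983 -0.17212165 -0.63173645]
scene wheel_centre [([0.5428, -0.006, 0.1312], 0.86)]
scene handle_middle [([0.4817, 0.0174, 0.1294], 0.71)]
scene index_mark [([0.4707, 0.0169, 0.0943], 0.81)]
scene indexing_head [([0.54, 0.0006, 0.0004], 0.82)]
scene spindle_part [([0.5632, -0.1146, -0.002], 0.7)]
scene wax_tin [([0.4471, -0.1187, -0.0014], 0.95)]
scene small_jar [([0.5221, 0.1533, -0.003], 0.67)]
top wheel_centre [([0.5411, -0.002, 0.1335], 0.93)]
top handle_middle [([0.4839, 0.0173, 0.1295], 0.47)]
top index_mark [([0.4727, 0.0192, 0.0995], 0.89), ([0.5423, -0.004, 0.1329], 0.24)]
top indexing_head [([0.451, -0.1213, 0.0003], 0.58)]
top spindle_part [([0.5583, -0.1191, 0.0003], 0.74)]
top wax_tin [([0.4508, -0.1176, 0.0026], 0.66)]
top small_jar [([0.5256, 0.1539, 0.0023], 0.96)]
```

View pics/scene0.png

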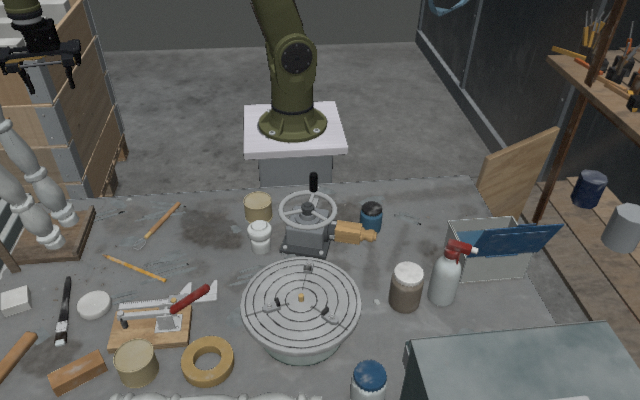

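View pics/top0.png

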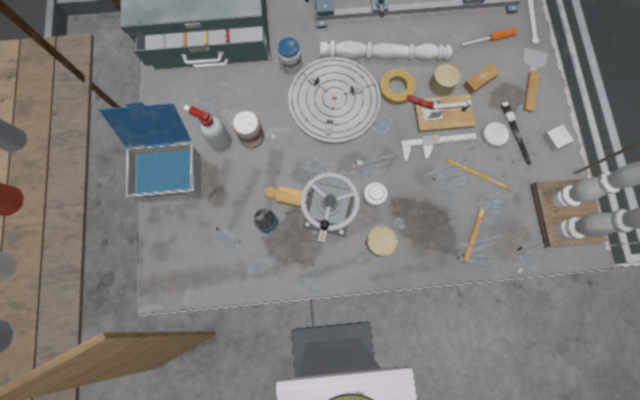

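The pictures agree with the networks. In the scene view the wheel is at about (307,210) and the handle at (313,182), in line with the pointer. In the top view the wheel is at (330,201) and the handle at (323,230), with the blank on the +y side. The wheel axis is about (0.542,-0.003), and the handle stands at about 160° seen from the axis.

```bash
cat > h.py <<'E'
import numpy as np, json
from cell import get_obs
def plan(targets, pose=None):
    """targets: per-row (x,y,z,yaw) world, prints calls of 5 rows in tool axes"""
    if pose is None:
        o=get_obs(); pose=(*o['tool_pos'],o['tool_rot'][2])
    for i in range(0,len(targets),5):
        a=np.radians(pose[3]); R=np.array([[np.cos(a),np.sin(a),0],[np.sin(a),-np.cos(a),0],[0,0,-1]])
        rows=[]
        for t in targets[i:i+5]:
            d=1000*R.T@(np.array(t[:3])-pose[:3])
            r=dict(zip(('tx','ty','tz'),[round(v) for v in d])); w=round(pose[3]-t[3])
            if w: r['wz']=w
            rows.append(r)
        l=rows[-1]; pose=(*(np.array(pose[:3])+R@np.array([l['tx'],l['ty'],l['tz']])/1000),pose[3]-l.get('wz',0))
        print(json.dumps(rows).replace(' ',''))
    return pose
def line(wps,step=.038):
    out=[]
    for a,b in zip(wps[:-1],wps[1:]):
        a,b=np.array(a),np.array(b)
        n=int(np.ceil(max(np.linalg.norm((b-a)[:3])/step,abs(b[3]-a[3])/6.5)))
        out+= [a+(b-a)*k/n for k in range(1,n+1)]
    return out
E
python3 - <<'E'
from h import *
o=get_obs();p=(*o['tool_pos'],o['tool_rot'][2])
print(plan(line([p,(.33,-.42,.225,65),(.42,-.2,.225,70),(.471,-.016,.225,70)])))
E
```

```text
[{"tx":26,"ty":-19,"tz":0,"wz":-6},{"tx":51,"ty":-37,"tz":-1,"wz":-12},{"tx":77,"ty":-56,"tz":-1,"wz":-17},{"tx":102,"ty":-75,"tz":-1,"wz":-23},{"tx":128,"ty":-93,"tz":-1,"wz":-29}]
[{"tx":31,"ty":-4,"tz":-1,"wz":-6},{"tx":62,"ty":-8,"tz":-1,"wz":-12},{"tx":94,"ty":-12,"tz":-1,"wz":-17},{"tx":125,"ty":-16,"tz":-1,"wz":-23},{"tx":156,"ty":-31,"tz":-1,"wz":-24}]
[{"tx":34,"ty":-1,"tz":0,"wz":-1},{"tx":67,"ty":-3,"tz":0,"wz":-1},{"tx":101,"ty":-4,"tz":0,"wz":-2},{"tx":135,"ty":-5,"tz":0,"wz":-3},{"tx":169,"ty":-6,"tz":0,"wz":-4}]
[{"tx":34,"ty":1,"tz":0},{"tx":66,"ty":-2,"tz":0},{"tx":98,"ty":-4,"tz":0},{"tx":129,"ty":-7,"tz":0},{"tx":161,"ty":-10,"tz":0}]
[{"tx":32,"ty":-2,"tz":0},{"tx":63,"ty":-5,"tz":0}]
(np.float64(0.4708630035756656), np.float64(-0.016480712892088877), np.float64(0.2245976755047358), np.float64(69.70929056798282))
```

```bash
python3 -m creep '[{"tx":26,"ty":-19,"tz":0,"wz":-6,"gripper":-1},{"tx":51,"ty":-37,"tz":-1,"wz":-12,"gripper":-1},{"tx":77,"ty":-56,"tz":-1,"wz":-17,"gripper":-1},{"tx":102,"ty":-75,"tz":-1,"wz":-23,"gripper":-1},{"tx":128,"ty":-93,"tz":-1,"wz":-29,"gripper":-1}]' 20
python3 -m creep '[{"tx":31,"ty":-4,"tz":-1,"wz":-6},{"tx":62,"ty":-8,"tz":-1,"wz":-12},{"tx":94,"ty":-12,"tz":-1,"wz":-17},{"tx":125,"ty":-16,"tz":-1,"wz":-23},{"tx":156,"ty":-31,"tz":-1,"wz":-24}]'
python3 -m creep '[{"tx":34,"ty":-1,"tz":0,"wz":-1},{"tx":67,"ty":-3,"tz":0,"wz":-1},{"tx":101,"ty":-4,"tz":0,"wz":-2},{"tx":135,"ty":-5,"tz":0,"wz":-3},{"tx":169,"ty":-6,"tz":0,"wz":-4}]'
python3 -m creep '[{"tx":34,"ty":1,"tz":0},{"tx":66,"ty":-2,"tz":0},{"tx":98,"ty":-4,"tz":0},{"tx":129,"ty":-7,"tz":0},{"tx":129,"ty":-7,"tz":0}]'
python3 - <<'E'
from cell import get_obs, optics, env, nets
import cv2
o=get_obs();print(o['time_s'],o['tool_pos'],o['tool_rot'],o['grip_width'],o['force'],o['qpos'])
c='wrist'
p,d=optics.read_camera(c);cv2.imwrite(f'pics/{c}0.png',p[:,:,::-1])
for q in ['wheel_centre','handle_middle','index_mark']:
    print(q,[(x['point'],x['confidence']) for x in nets.place_of(q,c)[:2]])
E
```

```text
0.8 [ 0.14296425 -0.63410803  0.22259768] [1.79994371e+02 2.98430829e-03 1.27092906e+01] 0.08695679066605437 [ 0.45429082 -0.0311317   0.22264697] [78.09959421 18.39141431 -4.01581166 83.10693468  1.29517721 78.54116231
 -3.25965916]
wheel_centre []
handle_middle []
index_mark []validation failed for argument at $[0]...
validation failed for argument at $[0]...
validation failed for argument at $[0]...
validation failed for argument at $[0]...
```

View pics/wrist0.png

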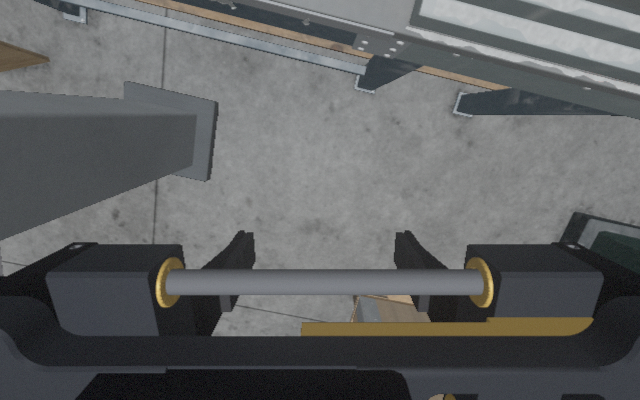

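The wrist view shows only the floor and the open fingers at about (240,270) and (405,270). The arm never moved because the rows were refused, so the rows probably need every key.

```bash
python3 -m creep '[{"wx":0,"wy":0,"wz":-6,"tx":26,"ty":-19,"tz":0,"gripper":-1},{"wx":0,"wy":0,"wz":-12,"tx":51,"ty":-37,"tz":-1,"gripper":-1},{"wx":0,"wy":0,"wz":-17,"tx":77,"ty":-56,"tz":-1,"gripper":-1},{"wx":0,"wy":0,"wz":-23,"tx":102,"ty":-75,"tz":-1,"gripper":-1},{"wx":0,"wy":0,"wz":-29,"tx":128,"ty":-93,"tz":-1,"gripper":-1}]' 20
```

```text
time_s: 1.42
tool_pos: [0.248, -0.514, 0.2237]
tool_rot: [180.0, 0.0, 42.0]
force: [0.7, -0.8, 0.5]
grip_width: 0.0616
grasp_force: 0.0
```

```bash
python3 -m creep '[{"wx":0,"wy":0,"wz":-6,"tx":31,"ty":-4,"tz":-1,"gripper":-1},{"wx":0,"wy":0,"wz":-12,"tx":62,"ty":-8,"tz":-1,"gripper":-1},{"wx":0,"wy":0,"wz":-17,"tx":94,"ty":-12,"tz":-1,"gripper":-1},{"wx":0,"wy":0,"wz":-23,"tx":125,"ty":-16,"tz":-1,"gripper":-1},{"wx":0,"wy":0,"wz":-24,"tx":156,"ty":-31,"tz":-1,"gripper":-1}]' &&
python3 -m creep '[{"wx":0,"wy":0,"wz":-1,"tx":34,"ty":-1,"tz":0,"gripper":-1},{"wx":0,"wy":0,"wz":-1,"tx":67,"ty":-3,"tz":0,"gripper":-1},{"wx":0,"wy":0,"wz":-2,"tx":101,"ty":-4,"tz":0,"gripper":-1},{"wx":0,"wy":0,"wz":-3,"tx":135,"ty":-5,"tz":0,"gripper":-1},{"wx":0,"wy":0,"wz":-4,"tx":169,"ty":-6,"tz":0,"gripper":-1}]' &&
python3 -m creep '[{"wx":0,"wy":0,"wz":0,"tx":34,"ty":1,"tz":0,"gripper":-1},{"wx":0,"wy":0,"wz":0,"tx":66,"ty":-2,"tz":0,"gripper":-1},{"wx":0,"wy":0,"wz":0,"tx":98,"ty":-4,"tz":0,"gripper":-1},{"wx":0,"wy":0,"wz":0,"tx":98,"ty":-4,"tz":0,"gripper":-1},{"wx":0,"wy":0,"wz":0,"tx":98,"ty":-4,"tz":0,"gripper":-1}]'
python3 - <<'E'
from cell import get_obs, optics, env, nets
import cv2
o=get_obs();print(o['time_s'],o['tool_pos'],o['tool_rot'],o['grip_width'],o['force'],o['qpos'])
c='wrist'
p,d=optics.read_camera(c);cv2.imwrite(f'pics/{c}1.png',p[:,:,::-1])
for q in ['wheel_centre','handle_middle','index_mark']:
    print(q,[(x['point'],x['confidence']) for x in nets.place_of(q,c)[:2]])
E
```

```text
time_s: 1.83
tool_pos: [0.3449, -0.3877, 0.2247]
tool_rot: [179.9, 0.0, 66.0]
force: [0.5, 0.7, 0.7]
grip_width: 0.0283
grasp_force: 0.0
time_s: 2.25
tool_pos: [0.4077, -0.2302, 0.2248]
tool_rot: [180.0, 0.0, 69.7]
force: [0.1, -0.1, 0.5]
grip_width: 0.0017
grasp_force: 0.0
time_s: 2.67
tool_pos: [0.4381, -0.1367, 0.2249]
tool_rot: [179.9, 0.1, 70.0]
force: [-0.7, 0.4, -0.0]
grip_width: 0.0004
grasp_force: 0.0
2.6667 [ 0.43810089 -0.13666207  0.22492361] [1.79945702e+02 5.10943192e-02 6.99722988e+01] 0.0003903626371011382 [-0.72122741  0.41062484 -0.01344155] [ 51.84064606  -4.60831366 -35.59057836 107.59776964  -2.70466457
  76.11636473  -3.04276912]
wheel_centre [([0.5439, -0.0017, 0.1297], 0.68)]
handle_middle [([0.4858, 0.0201, 0.1305], 0.66)]
index_mark [([0.4748, 0.0234, 0.0972], 0.64)]
```

View pics/wrist1.png

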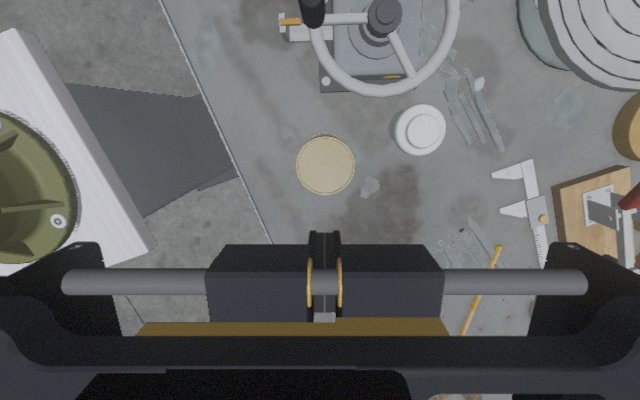

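The wrist view shows the handle at (313,10) in line with the pointer at (290,20), the hub at (385,15), the tin at (325,163) and the spindle part at (420,130). All the estimates agree, so I use axis (0.5425,-0.0025) and start angle 160.5°.

```bash
cat >> h.py <<'E'
C=np.array([.5425,-.0025]); T0=160.5; Z=.118; YAW=70
def behind(turn,hx=.0095,hy=.014,r=.010,extra=0):
    "TCP for the handle pushed to 'turn' degrees, tool just behind it"
    th=np.radians(T0-turn); h=C+.062*np.array([np.cos(th),np.sin(th)]); t=np.array([np.sin(th),-np.cos(th)])
    a=np.radians(YAW); u=np.abs([t@[np.cos(a),np.sin(a)],t@[np.sin(a),-np.cos(a)]])
    ds=np.linspace(0,.04,801)[:,None]
    q=np.maximum(ds*u-[hx,hy],0); d=ds[np.linalg.norm(q,axis=1)<=r].max()
    p=h-(d+extra)*t
    return (p[0],p[1],Z,YAW)
E
sed -i "s/r=dict(zip(('tx','ty','tz')/r=dict(wx=0,wy=0,wz=0,gripper=-1); r.update(zip(('tx','ty','tz')/; s/if w: r/r/" h.py
python3 - <<'E'
from h import *
p=(.4385,-.1370,.225,70)
a=behind(0,extra=.013)
plan(line([p,(a[0],a[1],.225,70)],.033)+[(a[0],a[1],z,70) for z in (.2,.17,.14,.118,.118,.118)],p); print(a)
q=plan([behind(0,extra=.004)]+[behind(x) for x in range(5,96,10)],a);print(q)
E
```

```text
[{"wx":0,"wy":0,"wz":0,"gripper":-1,"tx":32,"ty":-2,"tz":0},{"wx":0,"wy":0,"wz":0,"gripper":-1,"tx":64,"ty":-5,"tz":0},{"wx":0,"wy":0,"wz":0,"gripper":-1,"tx":97,"ty":-7,"tz":0},{"wx":0,"wy":0,"wz":0,"gripper":-1,"tx":129,"ty":-10,"tz":0},{"wx":0,"wy":0,"wz":0,"gripper":-1,"tx":129,"ty":-10,"tz":25}]
[{"wx":0,"wy":0,"wz":0,"gripper":-1,"tx":0,"ty":0,"tz":30},{"wx":0,"wy":0,"wz":0,"gripper":-1,"tx":0,"ty":0,"tz":60},{"wx":0,"wy":0,"wz":0,"gripper":-1,"tx":0,"ty":0,"tz":82},{"wx":0,"wy":0,"wz":0,"gripper":-1,"tx":0,"ty":0,"tz":82},{"wx":0,"wy":0,"wz":0,"gripper":-1,"tx":0,"ty":0,"tz":82}]
(np.float64(0.47320750462718736), np.float64(-0.012439823188001985), 0.118, 70)
[{"wx":0,"wy":0,"wz":0,"gripper":-1,"tx":9,"ty":0,"tz":0},{"wx":0,"wy":0,"wz":0,"gripper":-1,"tx":18,"ty":-2,"tz":0},{"wx":0,"wy":0,"wz":0,"gripper":-1,"tx":29,"ty":-3,"tz":0},{"wx":0,"wy":0,"wz":0,"gripper":-1,"tx":39,"ty":-4,"tz":0},{"wx":0,"wy":0,"wz":0,"gripper":-1,"tx":49,"ty":-3,"tz":0}]
[{"wx":0,"wy":0,"wz":0,"gripper":-1,"tx":9,"ty":2,"tz":0},{"wx":0,"wy":0,"wz":0,"gripper":-1,"tx":19,"ty":7,"tz":0},{"wx":0,"wy":0,"wz":0,"gripper":-1,"tx":29,"ty":14,"tz":0},{"wx":0,"wy":0,"wz":0,"gripper":-1,"tx":37,"ty":24,"tz":0},{"wx":0,"wy":0,"wz":0,"gripper":-1,"tx":43,"ty":35,"tz":0}]
[{"wx":0,"wy":0,"wz":0,"gripper":-1,"tx":5,"ty":11,"tz":0}]
(np.float64(0.5467902412235713), np.float64(0.06400349486522736), np.float64(0.118), 70)
```

```bash
python3 -m creep '[{"wx":0,"wy":0,"wz":0,"gripper":-1,"tx":32,"ty":-2,"tz":0},{"wx":0,"wy":0,"wz":0,"gripper":-1,"tx":64,"ty":-5,"tz":0},{"wx":0,"wy":0,"wz":0,"gripper":-1,"tx":97,"ty":-7,"tz":0},{"wx":0,"wy":0,"wz":0,"gripper":-1,"tx":127,"ty":-10,"tz":0},{"wx":0,"wy":0,"wz":0,"gripper":-1,"tx":127,"ty":-10,"tz":25}]' && python3 -m creep '[{"wx":0,"wy":0,"wz":0,"gripper":-1,"tx":0,"ty":0,"tz":30},{"wx":0,"wy":0,"wz":0,"gripper":-1,"tx":0,"ty":0,"tz":60},{"wx":0,"wy":0,"wz":0,"gripper":-1,"tx":0,"ty":0,"tz":82},{"wx":0,"wy":0,"wz":0,"gripper":-1,"tx":0,"ty":0,"tz":82},{"wx":0,"wy":0,"wz":0,"gripper":-1,"tx":0,"ty":0,"tz":82}]'
python3 - <<'E'
from cell import get_obs, optics, env, nets
import cv2
o=get_obs();print(o['time_s'],o['tool_pos'],o['tool_rot'],o['force'],o['qpos'])
c='wrist'
p,d=optics.read_camera(c);cv2.imwrite(f'pics/{c}2.png',p[:,:,::-1])
for q in ['wheel_centre','handle_middle','index_mark']:
    print(q,[(x['point'],x['confidence']) for x in nets.place_of(q,c)[:2]])
E
```

```text
time_s: 3.28
tool_pos: [0.4766, -0.01, 0.2037]
tool_rot: [179.5, -0.3, 70.1]
force: [1.1, 1.0, 0.0]
grip_width: 0.0009
grasp_force: 0.0
time_s: 3.7
tool_pos: [0.4714, -0.0167, 0.1169]
tool_rot: [-179.8, -0.0, 69.6]
force: [0.7, 1.1, 1.4]
grip_width: 0.0009
grasp_force: 0.0
3.7 [ 0.47138167 -0.01668736  0.11692747] [-1.79846398e+02 -6.36869271e-03  6.96167859e+01] [0.74034538 1.10497073 1.43276185] [ 43.54059197   4.1963985  -45.70416314 113.72241143   3.28225497
  63.52154156 -23.9418436 ]
wheel_centre [([0.5426, 0.0002, 0.1306], 0.96)]
handle_middle [([0.4879, 0.0152, 0.132], 0.77)]
index_mark [([0.4758, 0.022, 0.094], 0.86), ([0.4883, 0.0195, 0.1307], 0.41)]
```

View pics/wrist2.png

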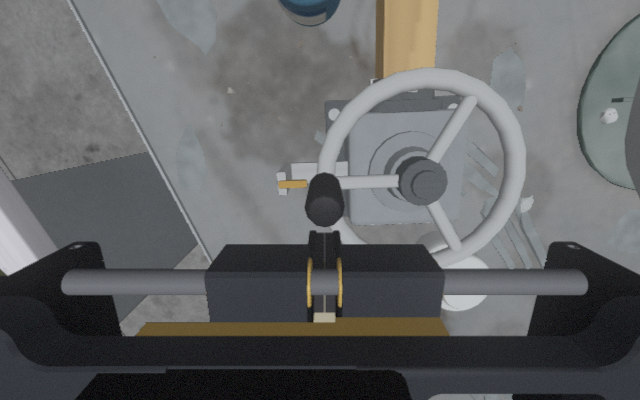

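The wrist view shows the shut fingers at (325,270), just short of the handle at (323,200), clear of it and on the -y side. The pointer is at (290,184), the hub at (425,180). Now the push.

```bash
sed -i 's/hy=.014/hy=.011/' h.py; python3 - <<'E'
from h import *
q=plan([behind(0,extra=.004)]+[behind(x) for x in range(6,116,8)],(.4725,-.0143,.118,70));print(q)
E
```

```text
[{"wx":0,"wy":0,"wz":0,"gripper":-1,"tx":11,"ty":0,"tz":0},{"wx":0,"wy":0,"wz":0,"gripper":-1,"tx":22,"ty":-2,"tz":0},{"wx":0,"wy":0,"wz":0,"gripper":-1,"tx":30,"ty":-3,"tz":0},{"wx":0,"wy":0,"wz":0,"gripper":-1,"tx":38,"ty":-4,"tz":0},{"wx":0,"wy":0,"wz":0,"gripper":-1,"tx":46,"ty":-3,"tz":0}]
[{"wx":0,"wy":0,"wz":0,"gripper":-1,"tx":8,"ty":1,"tz":0},{"wx":0,"wy":0,"wz":0,"gripper":-1,"tx":16,"ty":4,"tz":0},{"wx":0,"wy":0,"wz":0,"gripper":-1,"tx":24,"ty":8,"tz":0},{"wx":0,"wy":0,"wz":0,"gripper":-1,"tx":32,"ty":14,"tz":0},{"wx":0,"wy":0,"wz":0,"gripper":-1,"tx":39,"ty":22,"tz":0}]
[{"wx":0,"wy":0,"wz":0,"gripper":-1,"tx":6,"ty":8,"tz":0},{"wx":0,"wy":0,"wz":0,"gripper":-1,"tx":10,"ty":17,"tz":0},{"wx":0,"wy":0,"wz":0,"gripper":-1,"tx":13,"ty":26,"tz":0},{"wx":0,"wy":0,"wz":0,"gripper":-1,"tx":15,"ty":34,"tz":0},{"wx":0,"wy":0,"wz":0,"gripper":-1,"tx":16,"ty":42,"tz":0}]
(np.float64(0.564365284343833), np.float64(0.05974572595651094), np.float64(0.118), 70)
```

```bash
python3 -m creep '[{"wx":0,"wy":0,"wz":0,"gripper":-1,"tx":11,"ty":0,"tz":0},{"wx":0,"wy":0,"wz":0,"gripper":-1,"tx":22,"ty":-2,"tz":0},{"wx":0,"wy":0,"wz":0,"gripper":-1,"tx":30,"ty":-3,"tz":0},{"wx":0,"wy":0,"wz":0,"gripper":-1,"tx":38,"ty":-4,"tz":0},{"wx":0,"wy":0,"wz":0,"gripper":-1,"tx":46,"ty":-3,"tz":0}]' &&
python3 -m creep '[{"wx":0,"wy":0,"wz":0,"gripper":-1,"tx":8,"ty":1,"tz":0},{"wx":0,"wy":0,"wz":0,"gripper":-1,"tx":16,"ty":4,"tz":0},{"wx":0,"wy":0,"wz":0,"gripper":-1,"tx":24,"ty":8,"tz":0},{"wx":0,"wy":0,"wz":0,"gripper":-1,"tx":32,"ty":14,"tz":0},{"wx":0,"wy":0,"wz":0,"gripper":-1,"tx":39,"ty":22,"tz":0}]' &&
python3 -m creep '[{"wx":0,"wy":0,"wz":0,"gripper":-1,"tx":6,"ty":8,"tz":0},{"wx":0,"wy":0,"wz":0,"gripper":-1,"tx":10,"ty":17,"tz":0},{"wx":0,"wy":0,"wz":0,"gripper":-1,"tx":13,"ty":26,"tz":0},{"wx":0,"wy":0,"wz":0,"gripper":-1,"tx":15,"ty":34,"tz":0},{"wx":0,"wy":0,"wz":0,"gripper":-1,"tx":16,"ty":42,"tz":0}]'
python3 - <<'E'
from cell import get_obs, optics, env, nets
import cv2
o=get_obs();print(o['time_s'],o['tool_pos'],o['tool_rot'],o['force'],o['qpos'])
for c in ['scene','wrist']:
  p,d=optics.read_camera(c);cv2.imwrite(f'pics/{c}3.png',p[:,:,::-1])
  for q in ['handle_middle']:
    print(q,[(x['point'],x['confidence']) for x in nets.place_of(q,c)[:2]])
E
```

```text
time_s: 4.32
tool_pos: [0.4858, 0.0282, 0.1184]
tool_rot: [179.9, 0.1, 69.7]
force: [-1.3, -2.1, 2.7]
grip_width: 0.0002
grasp_force: 1.3
time_s: 4.73
tool_pos: [0.5196, 0.059, 0.1173]
tool_rot: [-179.9, -0.0, 69.8]
force: [-2.3, 0.5, 0.9]
grip_width: 0.0005
grasp_force: 1.1
time_s: 5.15
tool_pos: [0.5649, 0.0578, 0.117]
tool_rot: [-179.9, -0.0, 69.7]
force: [-2.8, 1.0, -0.1]
grip_width: 0.0001
grasp_force: 1.1
5.15 [0.56488584 0.05783368 0.11699819] [-1.79924555e+02 -2.11978068e-03  6.97162027e+01] [-2.75759122  0.97098954 -0.13981529] [ 31.54348406  18.76700218 -46.95496601 101.11923915  14.79593032
  66.5984835  -40.13535759]
handle_middle [([0.5811, 0.0479, 0.1289], 0.56)]
handle_middle []
```

View pics/wrist3.png

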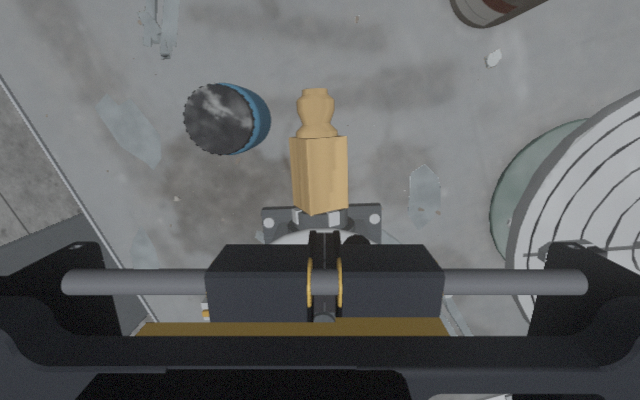

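The wrist view shows the handle at (355,245), right beside the fingers at (325,270), and the blank partly turned. The wheel has gone about 108° under a force of about 3 N. I go on to about 340°.

```bash
python3 - <<'E'
from h import *
q=plan([behind(x) for x in list(range(118,335,9))+[338,340,341,341,341]],(.5644,.0597,.118,70));print(q,behind(341))
E
```

```text
[{"wx":0,"wy":0,"wz":0,"gripper":-1,"tx":0,"ty":8,"tz":0},{"wx":0,"wy":0,"wz":0,"gripper":-1,"tx":-2,"ty":18,"tz":0},{"wx":0,"wy":0,"wz":0,"gripper":-1,"tx":-5,"ty":28,"tz":0},{"wx":0,"wy":0,"wz":0,"gripper":-1,"tx":-11,"ty":38,"tz":0},{"wx":0,"wy":0,"wz":0,"gripper":-1,"tx":-19,"ty":46,"tz":0}]
[{"wx":0,"wy":0,"wz":0,"gripper":-1,"tx":-9,"ty":8,"tz":0},{"wx":0,"wy":0,"wz":0,"gripper":-1,"tx":-18,"ty":13,"tz":0},{"wx":0,"wy":0,"wz":0,"gripper":-1,"tx":-28,"ty":17,"tz":0},{"wx":0,"wy":0,"wz":0,"gripper":-1,"tx":-38,"ty":19,"tz":0},{"wx":0,"wy":0,"wz":0,"gripper":-1,"tx":-47,"ty":20,"tz":0}]
[{"wx":0,"wy":0,"wz":0,"gripper":-1,"tx":-9,"ty":0,"tz":0},{"wx":0,"wy":0,"wz":0,"gripper":-1,"tx":-18,"ty":-1,"tz":0},{"wx":0,"wy":0,"wz":0,"gripper":-1,"tx":-27,"ty":-4,"tz":0},{"wx":0,"wy":0,"wz":0,"gripper":-1,"tx":-36,"ty":-9,"tz":0},{"wx":0,"wy":0,"wz":0,"gripper":-1,"tx":-45,"ty":-17,"tz":0}]
[{"wx":0,"wy":0,"wz":0,"gripper":-1,"tx":-7,"ty":-9,"tz":0},{"wx":0,"wy":0,"wz":0,"gripper":-1,"tx":-13,"ty":-18,"tz":0},{"wx":0,"wy":0,"wz":0,"gripper":-1,"tx":-17,"ty":-28,"tz":0},{"wx":0,"wy":0,"wz":
[... 161 characters left out ...]
,{"wx":0,"wy":0,"wz":0,"gripper":-1,"tx":2,"ty":-19,"tz":0},{"wx":0,"wy":0,"wz":0,"gripper":-1,"tx":5,"ty":-28,"tz":0},{"wx":0,"wy":0,"wz":0,"gripper":-1,"tx":11,"ty":-38,"tz":0},{"wx":0,"wy":0,"wz":0,"gripper":-1,"tx":19,"ty":-47,"tz":0}]
[{"wx":0,"wy":0,"wz":0,"gripper":-1,"tx":4,"ty":-4,"tz":0},{"wx":0,"wy":0,"wz":0,"gripper":-1,"tx":6,"ty":-5,"tz":0},{"wx":0,"wy":0,"wz":0,"gripper":-1,"tx":7,"ty":-6,"tz":0},{"wx":0,"wy":0,"wz":0,"gripper":-1,"tx":7,"ty":-6,"tz":0},{"wx":0,"wy":0,"wz":0,"gripper":-1,"tx":7,"ty":-6,"tz":0}]
(np.float64(0.4802215411473977), np.float64(-0.022464390493697174), np.float64(0.118), 70) (np.float64(0.4803221578119799), np.float64(-0.02260816851037597), 0.118, 70)
```

```bash
python3 -m creep '[{"wx":0,"wy":0,"wz":0,"gripper":-1,"tx":0,"ty":8,"tz":0},{"wx":0,"wy":0,"wz":0,"gripper":-1,"tx":-2,"ty":18,"tz":0},{"wx":0,"wy":0,"wz":0,"gripper":-1,"tx":-5,"ty":28,"tz":0},{"wx":0,"wy":0,"wz":0,"gripper":-1,"tx":-11,"ty":38,"tz":0},{"wx":0,"wy":0,"wz":0,"gripper":-1,"tx":-19,"ty":46,"tz":0}]' &&
python3 -m creep '[{"wx":0,"wy":0,"wz":0,"gripper":-1,"tx":-9,"ty":8,"tz":0},{"wx":0,"wy":0,"wz":0,"gripper":-1,"tx":-18,"ty":13,"tz":0},{"wx":0,"wy":0,"wz":0,"gripper":-1,"tx":-28,"ty":17,"tz":0},{"wx":0,"wy":0,"wz":0,"gripper":-1,"tx":-38,"ty":19,"tz":0},{"wx":0,"wy":0,"wz":0,"gripper":-1,"tx":-47,"ty":20,"tz":0}]' &&
python3 -m creep '[{"wx":0,"wy":0,"wz":0,"gripper":-1,"tx":-9,"ty":0,"tz":0},{"wx":0,"wy":0,"wz":0,"gripper":-1,"tx":-18,"ty":-1,"tz":0},{"wx":0,"wy":0,"wz":0,"gripper":-1,"tx":-27,"ty":-4,"tz":0},{"wx":0,"wy":0,"wz":0,"gripper":-1,"tx":-36,"ty":-9,"tz":0},{"wx":0,"wy":0,"wz":0,"gripper":-1,"tx":-45,"ty":-17,"tz":0}]'
python3 - <<'E'
from cell import get_obs, optics, env, nets
o=get_obs();print(o['time_s'],o['qpos'])
for c in ['scene','top']:
  p,d=optics.read_camera(c)
  print([(x['point'],x['confidence']) for x in nets.place_of('handle_middle',c)[:2]])
E
```

```text
time_s: 5.77
tool_pos: [0.6027, 0.0236, 0.1177]
tool_rot: [179.9, -0.1, 69.7]
force: [-0.3, 1.3, 0.3]
grip_width: 0.0006
grasp_force: 1.0
time_s: 6.18
tool_pos: [0.6033, -0.0285, 0.1177]
tool_rot: [180.0, 0.0, 69.7]
force: [1.6, 2.7, 0.5]
grip_width: 0.0003
grasp_force: 1.2
time_s: 6.6
tool_pos: [0.5716, -0.0652, 0.1176]
tool_rot: [179.9, 0.0, 69.7]
force: [1.9, -0.6, -0.5]
grip_width: 0.0007
grasp_force: 1.0
6.6 [ 41.40630018  18.91459183 -44.29677235 100.229386    14.35570645
  66.60308421 -27.4317293 ]
[([0.5391, -0.002, 0.0012], 0.59)]
[]
```

The tool is on its planned path and the contact force is a steady 2 N.

```bash
python3 -m creep '[{"wx":0,"wy":0,"wz":0,"gripper":-1,"tx":-7,"ty":-9,"tz":0},{"wx":0,"wy":0,"wz":0,"gripper":-1,"tx":-13,"ty":-18,"tz":0},{"wx":0,"wy":0,"wz":0,"gripper":-1,"tx":-17,"ty":-28,"tz":0},{"wx":0,"wy":0,"wz":0,"gripper":-1,"tx":-20,"ty":-38,"tz":0},{"wx":0,"wy":0,"wz":0,"gripper":-1,"tx":-21,"ty":-47,"tz":0}]' && python3 -m creep '[{"wx":0,"wy":0,"wz":0,"gripper":-1,"tx":0,"ty":-9,"tz":0},{"wx":0,"wy":0,"wz":0,"gripper":-1,"tx":2,"ty":-19,"tz":0},{"wx":0,"wy":0,"wz":0,"gripper":-1,"tx":5,"ty":-28,"tz":0},{"wx":0,"wy":0,"wz":0,"gripper":-1,"tx":11,"ty":-38,"tz":0},{"wx":0,"wy":0,"wz":0,"gripper":-1,"tx":18,"ty":-46,"tz":0}]' && python3 -m creep '[{"wx":0,"wy":0,"wz":0,"gripper":-1,"tx":3,"ty":-4,"tz":0},{"wx":0,"wy":0,"wz":0,"gripper":-1,"tx":4,"ty":-5,"tz":0},{"wx":0,"wy":0,"wz":0,"gripper":-1,"tx":5,"ty":-6,"tz":0},{"wx":0,"wy":0,"wz":0,"gripper":-1,"tx":5,"ty":-6,"tz":0},{"wx":0,"wy":0,"wz":0,"gripper":-1,"tx":5,"ty":-6,"tz":0}]'
python3 - <<'E'
from cell import get_obs, optics, env, nets
import cv2
o=get_obs();print(o['time_s'],o['tool_pos'],o['tool_rot'],o['force'])
for c in ['scene','wrist']:
  p,d=optics.read_camera(c);cv2.imwrite(f'pics/{c}4.png',p[:,:,::-1])
  for q in ['handle_middle','index_mark','wheel_centre']:
    print(q,[(x['point'],x['confidence']) for x in nets.place_of(q,c)[:2]])
E
```

```text
time_s: 7.22
tool_pos: [0.52, -0.0669, 0.1176]
tool_rot: [180.0, 0.0, 69.7]
force: [2.6, -0.2, 0.2]
grip_width: 0.0003
grasp_force: 1.1
time_s: 7.63
tool_pos: [0.4821, -0.0335, 0.1174]
tool_rot: [-179.9, 0.1, 69.7]
force: [0.3, -2.2, 0.2]
grip_width: 0.0006
grasp_force: 1.1
time_s: 8.05
tool_pos: [0.4797, -0.027, 0.1174]
tool_rot: [-180.0, -0.0, 69.7]
force: [-0.6, -1.2, -0.1]
grip_width: 0.0009
grasp_force: 0.3
8.05 [ 0.47973062 -0.02704318  0.11736685] [-1.79968255e+02 -2.79708054e-02  6.97025647e+01] [-0.56045886 -1.22793798 -0.06950139]
handle_middle [([0.48, -0.003, 0.1286], 0.66), ([0.5412, -0.0019, 0.0023], 0.58)]
index_mark [([0.4696, 0.0198, 0.0946], 0.76)]
wheel_centre []
handle_middle [([0.4832, -0.003, 0.1281], 0.61)]
index_mark [([0.4755, 0.0192, 0.0955], 0.74)]
wheel_centre [([0.546, -0.0002, 0.1269], 0.81)]
```

View pics/wrist4.png

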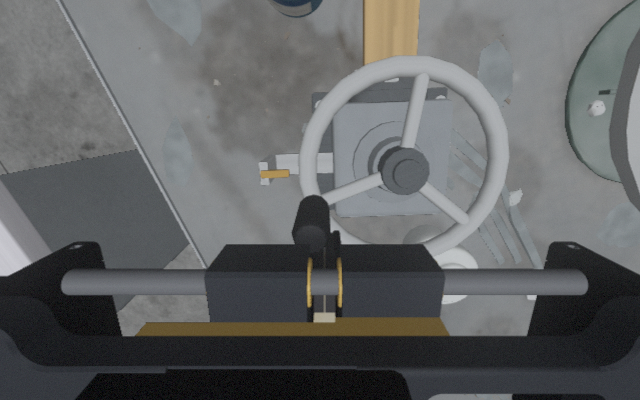

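The wrist view shows the handle at (312,225), at about turn 340°, still short of the pointer at (275,174). I measure the rim centre, pointer and handle top more exactly with depth.

```bash
cat > m.py <<'E'
import numpy as np, cv2
from scipy.spatial.transform import Rotation as Ro
from scipy.optimize import least_squares
from cell import get_obs, optics
def measure(name=None):
    o=get_obs(); p,d=optics.read_camera('wrist'); i=optics.camera_info('wrist')
    if name: cv2.imwrite(name,p[:,:,::-1])
    f=200/np.tan(np.radians(i['fovy']/2)); v,u=np.mgrid[:400,:640]
    P=np.stack([(u-i['cx'])*d/f,(v-i['cy'])*d/f,d,np.ones_like(d)],-1)@np.array(i['tool_from_camera']).T
    W=P[...,:3]@Ro.from_euler('xyz',o['tool_rot'],degrees=True).as_matrix().T+o['tool_pos']
    ok=(d>0)&(v<242); x,y,z=W[...,0],W[...,1],W[...,2]
    r=np.hypot(x-.5425,y+.0025)
    rim=ok&(z>.0985)&(z<.106)&(r>.05)&(r<.074)&(p.min(-1)>90)
    c=least_squares(lambda c:np.hypot(x[rim]-c[0],y[rim]-c[1])-c[2],[.5425,-.0025,.062],loss='soft_l1',f_scale=.003).x
    r=np.hypot(x-c[0],y-c[1])
    h=ok&(z>.148)&(z<.16)&(abs(r-.062)<.016)&(p.max(-1)<90)
    q=p.astype(int); b=ok&(q[...,0]-q[...,2]>60)&(r>.068)&(r<.1)&(z>.08)&(z<.11)
    ang=lambda m:np.degrees(np.arctan2(y[m].mean()-c[1],x[m].mean()-c[0]))%360
    print('rim',rim.sum(),c,'z',np.median(z[rim]))
    print('handle',h.sum(),x[h].mean(),y[h].mean(),z[h].mean(),'ang',ang(h),'r',np.hypot(x[h].mean()-c[0],y[h].mean()-c[1]))
    print('pointer',b.sum(),x[b].mean(),y[b].mean(),z[b].mean(),'ang',ang(b),'rmin',r[b].min() if b.any() else 0)
    print('t',o['time_s'],'tool',o['tool_pos'],o['force'])
E
python3 -c "from m import *;measure()"
```

```text
rim 7265 [ 0.54262461 -0.00195692  0.06060515] z 0.10026416798539733
handle 686 0.48208842967874577 -0.0019060936970797728 0.15154272311969985 ang 179.9518945376382 r 0.060536200454889125
pointer 197 0.4635569875942805 0.022919918143575045 0.0948288901520762 ang 162.5349974826547 rmin 0.07396508197981255
t 8.45 tool [ 0.47997637 -0.0271805   0.11762115] [ 0.18682614 -0.67254534 -0.32730766]
```

```bash
python3 -m creep '[{"wx":0,"wy":0,"wz":0,"gripper":-1,"tx":3,"ty":-3,"tz":0},{"wx":0,"wy":0,"wz":0,"gripper":-1,"tx":6,"ty":-5,"tz":0},{"wx":0,"wy":0,"wz":0,"gripper":-1,"tx":8,"ty":-7,"tz":0},{"wx":0,"wy":0,"wz":0,"gripper":-1,"tx":10,"ty":-8,"tz":0},{"wx":0,"wy":0,"wz":0,"gripper":-1,"tx":12,"ty":-9,"tz":0}]' && python3 -m creep '[{"wx":0,"wy":0,"wz":0,"gripper":-1,"tx":0,"ty":0,"tz":0},{"wx":0,"wy":0,"wz":0,"gripper":-1,"tx":0,"ty":0,"tz":0},{"wx":0,"wy":0,"wz":0,"gripper":-1,"tx":0,"ty":0,"tz":0}]'; python3 -c "from m import *;measure()"
```

```text
time_s: 8.92
tool_pos: [0.4751, -0.0126, 0.1175]
tool_rot: [-180.0, 0.0, 69.7]
force: [-0.8, -1.4, 0.8]
grip_width: 0.0004
grasp_force: 1.0
time_s: 9.17
tool_pos: [0.4755, -0.0126, 0.1175]
tool_rot: [180.0, -0.0, 69.7]
force: [-1.2, -0.6, -0.2]
grip_width: 0.0005
grasp_force: 0.4
rim 6085 [ 0.54240107 -0.00208732  0.06086592] z 0.10023691345796566
handle 612 0.48277984690656683 0.01017699949710466 0.15142341741813886 ang 168.37617568399938 r 0.060869562140581916
pointer 183 0.4635229448130773 0.02302425969012234 0.09477172555326756 ang 162.34064666654064 rmin 0.07409403173735586
t 9.1667 tool [ 0.47547054 -0.01256352  0.11753254] [-1.20357107 -0.57664936 -0.22231182]
```

```bash
python3 -m creep '[{"wx":0,"wy":0,"wz":0,"gripper":-1,"tx":1,"ty":0,"tz":0},{"wx":0,"wy":0,"wz":0,"gripper":-1,"tx":2,"ty":0,"tz":0},{"wx":0,"wy":0,"wz":0,"gripper":-1,"tx":3,"ty":0,"tz":0},{"wx":0,"wy":0,"wz":0,"gripper":-1,"tx":4,"ty":0,"tz":0},{"wx":0,"wy":0,"wz":0,"gripper":-1,"tx":5,"ty":0,"tz":0}]' && python3 -m creep '[{"wx":0,"wy":0,"wz":0,"gripper":-1,"tx":0,"ty":0,"tz":0},{"wx":0,"wy":0,"wz":0,"gripper":-1,"tx":0,"ty":0,"tz":0},{"wx":0,"wy":0,"wz":0,"gripper":-1,"tx":0,"ty":0,"tz":0}]'; python3 -c "from m import *;measure()"
```

```text
time_s: 9.63
tool_pos: [0.4771, -0.0081, 0.1175]
tool_rot: [-180.0, 0.0, 69.7]
force: [-2.1, -1.6, 1.5]
grip_width: 0.0003
grasp_force: 1.1
time_s: 9.88
tool_pos: [0.4773, -0.008, 0.1175]
tool_rot: [180.0, -0.0, 69.7]
force: [-1.0, -0.2, 0.6]
grip_width: 0.0003
grasp_force: 0.6
rim 5677 [ 0.54232375 -0.00209417  0.06092973] z 0.10026253304857297
handle 647 0.48371526875678633 0.015301606406886062 0.1513861191503049 ang 163.46840973420694 r 0.06113564641737683
pointer 178 0.46351054313516293 0.02308777243962449 0.09481643778713074 ang 162.28057716714912 rmin 0.07402615359286173
t 9.8833 tool [ 0.47727977 -0.00796632  0.11753434] [-1.01782526 -0.20515465  0.60885499]
```

```bash
python3 -m creep '[{"wx":0,"wy":0,"wz":0,"gripper":-1,"tx":1,"ty":0,"tz":0},{"wx":0,"wy":0,"wz":0,"gripper":-1,"tx":1,"ty":0,"tz":0},{"wx":0,"wy":0,"wz":0,"gripper":-1,"tx":1,"ty":0,"tz":0},{"wx":0,"wy":0,"wz":0,"gripper":-1,"tx":1,"ty":0,"tz":0}]' && python3 -c "from m import *;measure()" && python3 -m creep '[{"wx":0,"wy":0,"wz":0,"gripper":-1,"tx":-10,"ty":0,"tz":0},{"wx":0,"wy":0,"wz":0,"gripper":-1,"tx":-14,"ty":0,"tz":0},{"wx":0,"wy":0,"wz":0,"gripper":-1,"tx":-14,"ty":0,"tz":-30},{"wx":0,"wy":0,"wz":0,"gripper":-1,"tx":-14,"ty":0,"tz":-60},{"wx":0,"wy":0,"wz":0,"gripper":-1,"tx":-14,"ty":0,"tz":-100}]' && python3 -m creep '[{"wx":0,"wy":0,"wz":0,"gripper":-1,"tx":-35,"ty":0,"tz":-5},{"wx":0,"wy":0,"wz":0,"gripper":-1,"tx":-70,"ty":0,"tz":-5},{"wx":0,"wy":0,"wz":0,"gripper":-1,"tx":-105,"ty":0,"tz":-5},{"wx":0,"wy":0,"wz":0,"gripper":-1,"tx":-140,"ty":0,"tz":-5},{"wx":0,"wy":0,"wz":0,"gripper":-1,"tx":-170,"ty":0,"tz":-5}]'
python3 - <<'E'
from cell import optics
import cv2,numpy as np
out=[]
for c,(x,y) in {'scene':(270,160),'top':(290,165)}.items():
  p,d=optics.read_camera(c);cv2.imwrite(f'pics/{c}5.png',p[:,:,::-1])
  for n in (0,5):
    out.append(cv2.resize(cv2.imread(f'pics/{c}{n}.png')[y:y+90,x:x+90],(290,290),interpolation=cv2.INTER_CUBIC))
cv2.imwrite('pics/cmp.png',np.vstack([np.hstack(out[:2]),np.hstack(out[2:])]))
# handle pixel centroid and sub-pixel shift
from cell import optics
for c,(x,y,w,h) in {'scene':(305,168,17,26),'top':(314,218,18,26)}.items():
  a,b=[cv2.imread(f'pics/{c}{n}.png',0) for n in (0,5)]
  t=a[y:y+h,x:x+w]; 
  R=cv2.matchTemplate(cv2.resize(b[y-8:y+h+8,x-8:x+w+8],None,fx=8,fy=8,interpolation=2),cv2.resize(t,None,fx=8,fy=8,interpolation=2),cv2.TM_CCOEFF_NORMED)
  _,m,_,l=cv2.minMaxLoc(R);print(c,m,'shift px',l[0]/8-8,l[1]/8-8)
E
```

```text
time_s: 10.27
tool_pos: [0.4775, -0.0072, 0.1175]
tool_rot: [180.0, 0.0, 69.7]
force: [-1.7, -1.0, 1.4]
grip_width: 0.0004
grasp_force: 0.8
rim 5660 [ 0.54228924 -0.00211733  0.06099229] z 0.10022288218397638
handle 630 0.48390577222514025 0.016072665987616055 0.15146367243279235 ang 162.6950129804741 r 0.06115149233967566
pointer 181 0.46348784888061423 0.02311399771370183 0.0948575844832935 ang 162.24551038051172 rmin 0.07358078322280383
t 10.2667 tool [ 0.47750531 -0.0071761   0.11752776] [-1.68227144 -0.98331521  1.41990207]
time_s: 10.73
tool_pos: [0.4713, -0.02, 0.217]
tool_rot: [-179.8, -0.0, 69.7]
force: [1.1, -0.1, 0.5]
grip_width: 0.0007
grasp_force: 0.0
time_s: 11.15
tool_pos: [0.413, -0.182, 0.2229]
tool_rot: [179.9, 0.1, 69.6]
force: [0.6, 0.8, -0.3]
grip_width: 0.0002
grasp_force: 0.0
scene 0.98833167552948 shift px -1.625 -0.125
top 0.9289111495018005 shift px 1.375 0.375
```

View pics/cmp.png

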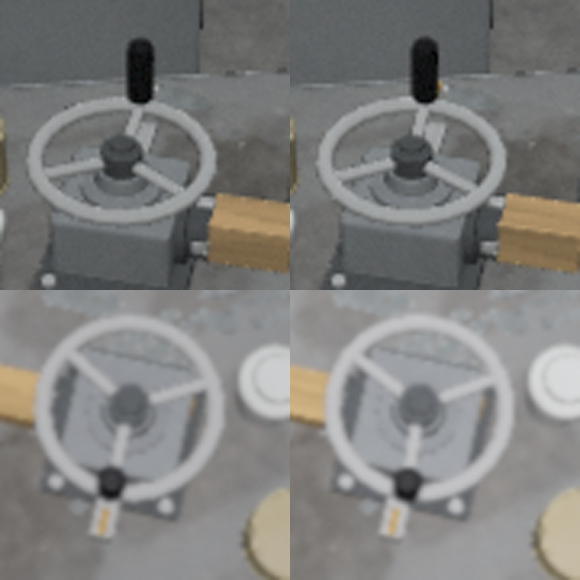

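Top row is the scene view and bottom row the top view, start on the left, now on the right. The handle is about 1.5 px short of its starting place in both views, and the blank is still slightly tilted. I turn that into degrees.

```bash
python3 - <<'E'
from cell import optics
import numpy as np
for c,s in {'scene':(-1.625,-.125),'top':(1.375,.375)}.items():
  i=optics.camera_info(c); f=200/np.tan(np.radians(i['fovy']/2))
  def px(a,z=.135):
    a=np.radians(a); X=np.array(i['R'])@[.5424+.062*np.cos(a),-.0022+.062*np.sin(a),z]+i['t']; return f*X[:2]/X[2]+[i['cx'],i['cy']]
  g=px(161)-px(160); print(c,px(160.5),g,'deg short',np.dot(s,g)/np.dot(g,g))
E
```

```text
scene [313.32049298 179.03590975] [-0.45030784 -0.06631961] deg short 3.5720459492061565
top [323.39861228 224.08375413] [0.4880524  0.12145344] deg short 2.8330823742901345
```

Both views say the handle is about 3.2° short, which is 3.5 mm. I go back along the same path and push on.

```bash
python3 -m creep '[{"wx":0,"wy":0,"wz":0,"gripper":-1,"tx":35,"ty":0,"tz":0},{"wx":0,"wy":0,"wz":0,"gripper":-1,"tx":70,"ty":0,"tz":0},{"wx":0,"wy":0,"wz":0,"gripper":-1,"tx":105,"ty":0,"tz":0},{"wx":0,"wy":0,"wz":0,"gripper":-1,"tx":140,"ty":0,"tz":0},{"wx":0,"wy":0,"wz":0,"gripper":-1,"tx":160,"ty":0,"tz":0}]' && python3 -m creep '[{"wx":0,"wy":0,"wz":0,"gripper":-1,"tx":10,"ty":0,"tz":5},{"wx":0,"wy":0,"wz":0,"gripper":-1,"tx":10,"ty":0,"tz":35},{"wx":0,"wy":0,"wz":0,"gripper":-1,"tx":10,"ty":0,"tz":70},{"wx":0,"wy":0,"wz":0,"gripper":-1,"tx":10,"ty":0,"tz":105},{"wx":0,"wy":0,"wz":0,"gripper":-1,"tx":10,"ty":0,"tz":105}]' && python3 -m creep '[{"wx":0,"wy":0,"wz":0,"gripper":-1,"tx":6,"ty":0,"tz":0},{"wx":0,"wy":0,"wz":0,"gripper":-1,"tx":11,"ty":0,"tz":0},{"wx":0,"wy":0,"wz":0,"gripper":-1,"tx":14,"ty":0,"tz":0},{"wx":0,"wy":0,"wz":0,"gripper":-1,"tx":15,"ty":0,"tz":0},{"wx":0,"wy":0,"wz":0,"gripper":-1,"tx":16,"ty":0,"tz":0}]' && python3 -m creep '[{"wx":0,"wy":0,"wz":0,"gripper":-1,"tx":1,"ty":0,"tz":0},{"wx":0,"wy":0,"wz":0,"gripper":-1,"tx":1,"ty":0,"tz":0},{"wx":0,"wy":0,"wz":0,"gripper":-1,"tx":1,"ty":0,"tz":0},{"wx":0,"wy":0,"wz":0,"gripper":-1,"tx":1,"ty":0,"tz":0}]'; python3 -c "from m import *;measure()"
```

```text
time_s: 11.67
tool_pos: [0.4705, -0.0244, 0.2231]
tool_rot: [179.9, -0.1, 70.0]
force: [-0.0, 0.9, 0.4]
grip_width: 0.0003
grasp_force: 0.0
time_s: 12.08
tool_pos: [0.468, -0.0191, 0.112]
tool_rot: [-179.4, 0.0, 69.8]
force: [-2.5, 0.3, -0.6]
grip_width: 0.0004
grasp_force: 0.0
time_s: 12.5
tool_pos: [0.4794, -0.0055, 0.1192]
tool_rot: [179.8, 0.0, 69.7]
force: [-0.2, -1.3, 1.3]
grip_width: 0.0005
grasp_force: 0.8
time_s: 12.83
tool_pos: [0.4787, -0.0043, 0.1176]
tool_rot: [180.0, -0.0, 69.7]
force: [-0.6, -0.5, -0.4]
grip_width: 0.0002
grasp_force: 0.1
rim 5393 [ 0.5422863  -0.0021086   0.06103184] z 0.10025117595772179
handle 658 0.484919274856743 0.01923006977231691 0.15149878228428224 ang 159.59643366288145 r 0.06120714183796756
pointer 175 0.46306716715956003 0.023200097066184953 0.09483770934508023 ang 162.28251050115614 rmin 0.07401414124562107
t 12.8333 tool [ 0.47867917 -0.0042623   0.11763013] [-0.63485651 -0.52721187 -0.42914952]
```

```bash
python3 -m creep '[{"wx":0,"wy":0,"wz":0,"gripper":-1,"tx":-10,"ty":0,"tz":0},{"wx":0,"wy":0,"wz":0,"gripper":-1,"tx":-17,"ty":0,"tz":0},{"wx":0,"wy":0,"wz":0,"gripper":-1,"tx":-17,"ty":0,"tz":-30},{"wx":0,"wy":0,"wz":0,"gripper":-1,"tx":-17,"ty":0,"tz":-65},{"wx":0,"wy":0,"wz":0,"gripper":-1,"tx":-17,"ty":0,"tz":-105}]' && python3 -m creep '[{"wx":0,"wy":0,"wz":0,"gripper":-1,"tx":-35,"ty":0,"tz":0},{"wx":0,"wy":0,"wz":0,"gripper":-1,"tx":-70,"ty":0,"tz":0},{"wx":0,"wy":0,"wz":0,"gripper":-1,"tx":-105,"ty":0,"tz":0},{"wx":0,"wy":0,"wz":0,"gripper":-1,"tx":-140,"ty":0,"tz":0},{"wx":0,"wy":0,"wz":0,"gripper":-1,"tx":-170,"ty":0,"tz":0}]'
python3 - <<'E'
from cell import optics,nets
import cv2,numpy as np
out=[]
for c,(x,y) in {'scene':(270,160),'top':(290,165)}.items():
  p,d=optics.read_camera(c);cv2.imwrite(f'pics/{c}6.png',p[:,:,::-1])
  for q in ['spindle_part','wax_tin','small_jar']: print(q,[k['point'] for k in nets.place_of(q,c)[:1]])
  for n in (0,6):
    out.append(cv2.resize(cv2.imread(f'pics/{c}{n}.png')[y:y+90,x:x+90],(290,290),interpolation=cv2.INTER_CUBIC))
cv2.imwrite('pics/cmp6.png',np.vstack([np.hstack(out[:2]),np.hstack(out[2:])]))
for c,(x,y,w,h) in {'scene':(305,168,17,26),'top':(314,218,18,26)}.items():
  a,b=[cv2.imread(f'pics/{c}{n}.png',0) for n in (0,6)]
  t=a[y:y+h,x:x+w]
  R=cv2.matchTemplate(cv2.resize(b[y-8:y+h+8,x-8:x+w+8],None,fx=8,fy=8,interpolation=2),cv2.resize(t,None,fx=8,fy=8,interpolation=2),cv2.TM_CCOEFF_NORMED)
  _,m,_,l=cv2.minMaxLoc(R);print(c,m,'shift px',l[0]/8-8,l[1]/8-8)
E
```

```text
time_s: 13.3
tool_pos: [0.4711, -0.0204, 0.2224]
tool_rot: [-179.8, -0.0, 69.7]
force: [1.1, -1.0, -0.4]
grip_width: 0.0005
grasp_force: 0.0
time_s: 13.72
tool_pos: [0.4123, -0.1822, 0.2226]
tool_rot: [180.0, 0.0, 69.6]
force: [0.8, -0.1, -0.6]
grip_width: 0.0003
grasp_force: 0.0
spindle_part [[0.5629, -0.1133, -0.001]]
wax_tin [[0.447, -0.1193, 0.0009]]
small_jar [[0.52, 0.1556, -0.0045]]
spindle_part [[0.5573, -0.1193, 0.0005]]
wax_tin [[0.4454, -0.1176, 0.0024]]
small_jar [[0.5268, 0.1574, -0.0002]]
scene 0.9941796064376831 shift px -0.25 -0.125
top 0.9957922101020813 shift px 0.25 0.0
```

View pics/cmp6.png

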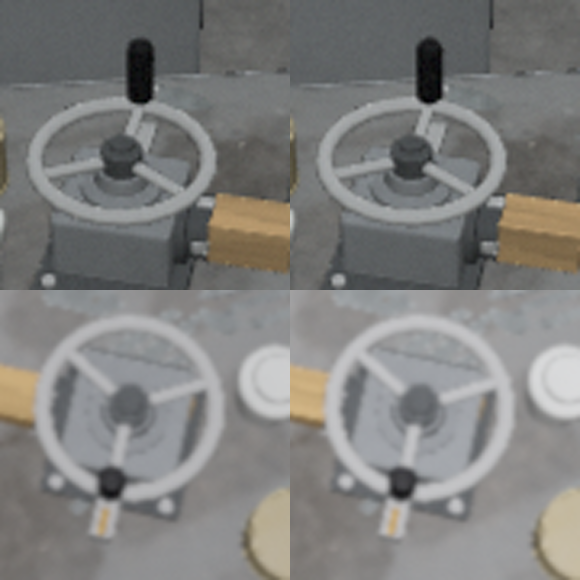

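The handle now matches the start picture to within 0.25 px, about 0.5°, in both views. The spindle part, tin and jar are where they were, and the arm is clear.

```bash
python3 -m creep '[{"wx":0,"wy":0,"wz":0,"gripper":-1,"tx":0,"ty":0,"tz":0},{"wx":0,"wy":0,"wz":0,"gripper":-1,"tx":0,"ty":0,"tz":0},{"wx":0,"wy":0,"wz":0,"gripper":-1,"tx":0,"ty":0,"tz":0}]'; python3 -c "from cell import env;print(env.sign_off())"
```

```text
time_s: 14.37
tool_pos: [0.4139, -0.1793, 0.2225]
tool_rot: [180.0, 0.0, 69.8]
force: [0.6, 0.2, 0.3]
grip_width: 0.0004
grasp_force: 0.0
the job is handed in; nothing more can be done
None
```

The hand wheel was pushed one full clockwise turn and the handle is back in line with the pointer to within about 0.5°; the spindle part, tin and jar were not moved, and the job was handed in at about 14 s.

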